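Mix a flask of glaze on the touch mixer

TASK

Pick up the round white glaze flask by its red cap and set it upright in the sprung rubber ring on top of the little mixer, then press it gently straight down until you feel the ring come up against its stop. The mixer only runs while the ring is held fully down, so finish still holding the flask pressed there: do not let go or ease off. Do not lean hard on it, do not drop or tip the flask, and leave the jars, the pot and the spoon alone.

Things in the scene. Friction and masses are not known exactly. Their poses are not given: they have to be found in the camera images.
- flask: Closed round-bellied white plastic flask, red screw cap, 90 mm tall, 0.11 to 0.23 kg. Origin: centre of its underside, z up along its axis. Belly: ball 60 mm in diameter with a paper label and blue line; foot 30 mm, neck 28 mm in diameter; cap 38 mm in diameter, 64 to 90 mm above the origin. Loose on the table, left or right of the middle; the mixer is on the other side.
- cap (a point): Point on the flask's axis in the middle of the red cap where it is gripped, 79 mm above the flask's underside. Gripped with the TCP here, the fingertips stay 5 mm clear of the belly.
- belly (a point): Centre of the flask's round belly, 31 mm above its underside.
- mixer: White round touch-operated vortex mixer, 130 mm in diameter, fixed to the table: housing 80 mm high, spring collar up to 88 mm, the sprung ring cradle above it, 129 mm high in all. Black speed knob and rocker switch on its side need no touching. Origin: centre of its underside.
- ring (a point): Centre of the mouth of the mixer's ring cradle, level with its rim: 129 mm above the table at rest, goes down with the cradle. The cradle is a black rubber cup, orange bead round its lip: 68 mm outside, 52 mm mouth, 21 mm deep. A seated flask rests with its belly on the rim, belly centre 15 mm above this point, its foot clear of the cup's bottom.
- cradle (a joint): How far the sprung cradle is pressed straight down, m: 0 = up, 0.010 = against its stop; the mixer runs beyond 0.008. The spring carries the flask's weight without moving; on top of that weight it takes 2 to 3 N to start it, 0.9 N more for each mm, and 10 to 12 N to reach the stop, which is rigid. It springs back when eased.
- jar_big: Glaze jar with red lid, 62 mm in diameter, 85 mm high; origin at the centre of its underside. Leave alone.
- jar_small: Small glaze jar with red lid, 46 mm in diameter, 62 mm high; origin at the centre of its underside. Leave alone.
- bisque_pot: Open unglazed round clay pot, 92 mm in diameter, 80 mm high; origin at the centre of its underside. Leave alone.
- spoon: Steel spoon with a thick handle, 200 mm long, lying flat beyond the work, along y within 0.4 rad; origin near its middle, on the table. Leave alone.

How it is judged:
By the outcome, as a careful person would: the job done as asked, in the order asked, and still so for the second after the job is handed in, while the arm keeps its last pose, push and grip.
It also fails if it takes over 42 s, if anything falls off the work surface, if the arm or the gripper's body presses on something with over 40 N, if the wrist force passes 120 N, or if a joint passes its speed limit or range.

ROBOT

A 6-joint arm with a two-finger parallel gripper is mounted at the origin on the work surface. World frame = base frame: x ahead of the robot, y to its left, z up, the work surface at z = 0. Lengths are in m, angles in rad, forces in N, time in s.
With the tool pointing down it reaches from about 0.35 to 0.775 m from the base axis. Payload 7.3 kg.
Tool frame: the origin (TCP) lies between the finger pads, 19 mm behind the fingertips; this is the grasp point; z points along the fingers, y is the line along which they close (so a half turn about z gives the same grasp; the last joint's range is limited). The gripper opens to 92 mm and grips with 3 to 60 N. Pads are 19 mm wide; open, the fingers measure 130 mm over their backs; the gripper's body (75 mm by 190 mm) begins 47 mm behind the grasp point.
Start: joints at [1.053, 0.342, 1.524, -0, 1.275, -0.146], TCP at [0.191, 0.489, 0.246] pointing down, gripper open.
Joint ranges: [-2.53, 2.53], [-0.77, 2.02], [0.04, 2.7], [-1, 4.14], [0.28, 2.66], [-3.11, 3.11]. Speed limits (rad/s): [2.57, 2.57, 3.14, 3.14, 3.14, 3.14].

INTERFACE

Orientations are given as a rotation vector (axis times angle).
In Python, from rig import bot gives the robot as it stands.
- The arm moves only by the tool arm_command, never from a script. Its argument "commands" is a list of rows, each a list of 5 numbers: the shift along the world's x, y, z in mm, then the turn about the world's z in degrees, then the closure, from -1 (fully open) to 1 (shut), so that 0 is half open. A call has 1 to 12 rows; each row shifts and turns the commanded pose from where the row before left it; what a row does not reach is not made up. A row lasts 1/12 s, in which the tool goes at most 41.7 mm and 7.16 degrees, less where a joint would pass 70% of its speed; a pose out of reach is approached as far as the arm can. A call is refused whole if a number of a shift passes 41.7 or a number of a turn 7.16, either way. A call with a gripper value outside its range is refused whole. The fingers move at their own pace and stop on an object; "force" is the grip in N (left out, the last holds). Time passes only in rows, so rows that do not move let the fingers close. It gives the time, the measured TCP pose, the force, the opening and the grip force at its end, in the units of the state.
- bot.read_state(): the state, without advancing time (a new reading comes with each control period).
- bot.capture(name): name is "scene" or "side" or "wrist"; returns the picture (384x512x3 uint8, red, green, blue); there is no depth.
- bot.get_calibration(name): a dict with "intrinsics" (3x3 intrinsics, pixels), "R" (3x3) and "t" (3): a world point X has camera coordinates R X + t. Camera axes: x right, y down, z forward; pixel columns grow to the right and rows downward; lengths in m; the calibration is good to about 2 mm. A picture is of the moment at which its call begins: read the wrist's pose just before it. get_calibration takes no time and is no camera call; for the wrist camera it gives the pose at the moment of the call.
- bot.close_job(): hands the job in; it is judged then, once.
Trained networks look in the newest picture that a camera, given by its name, has taken for a name from the list of things; names that differ only in an ending like _2 or _b are one class to them, and where a whole thing is asked for, a point or a joint stands for the part that bears it (a point fixed in the world has none). Each returns a list of dicts, best first, with "score" (0 to 1); they miss things now and then, are a little off and sometimes report something else, mostly with a low value. They report only what shows in the picture. A call takes as long as a camera call.
- bot.outline_of(camera, query): "mask" (384x512 bool, what is visible of it) and "point" ([row, column] in pixels, amid what is visible of it).
- bot.tip_of(camera, query): "point" ([row, column] in pixels: a listed point, or the origin of a listed thing).
The state is a dict: "time": time; "qpos": joint angles; "dq": joint speeds; "tau": joint torques, N m; "ee_pos": TCP position; "orientation": TCP orientation; "ft_force": force on the tool from outside, world axes, zero at the start; "moment": the same for the moment, N m; "gripper_width": opening from 0.0 (shut) to 1.0 (fully open); "gripper_force": force on a finger pad.
Only numpy, scipy, OpenCV 4.12 (cv2) and the standard library are available. Lean on these libraries where they do the work, as an engineer would, in place of code of your own. Each camera call takes 0.05 s, during which the arm holds its last target. There are 200 camera calls.

## Working session

There is one attempt and no reset: what is moved stays moved. The work goes in short steps, Python scripts to look and compute and a tool call to move; the robot and the scene stay as the last step left them, time stands still between calls to the robot, and variables do not carry over. Pictures are saved under pics/ and viewed, at most 10 in all, crops included, and the job is handed in when it is done.

Besides the shell and the picture viewer there is one more tool, called after "Request:" by a JSON object that holds its "fn" and its "kwargs", one argument or row to a line. arm_command: Moves the arm, as the interface text tells. Its arguments: {"type":"object","properties":{"commands":{"type":"array"},"force":{"type":"number"}},"required":["commands"]}

```bash
mkdir -p pics; cat > h.py <<'E'
from rig import bot
import numpy as np, cv2
def rays(cam):
    c=bot.get_calibration(cam); return np.array(c["intrinsics"]),np.array(c["R"]),np.array(c["t"])
def tri(obs):
    # obs: list of (K,R,t,[row,col]) -> least-squares point
    A=[];b=[]
    for K,R,t,p in obs:
        d=R.T@np.linalg.solve(K,[p[1],p[0],1]);d/=np.linalg.norm(d);o=-R.T@t
        P=np.eye(3)-np.outer(d,d);A.append(P);b.append(P@o)
    A=np.vstack(A);b=np.hstack(b);x=np.linalg.lstsq(A,b,rcond=None)[0]
    return x,np.abs(A@x-b).max()
def onz(K,R,t,p,z):
    d=R.T@np.linalg.solve(K,[p[1],p[0],1]);o=-R.T@t
    return o+d*(z-o[2])/d[2]
E
python3 - <<'E'
from h import *
ims=[]
cal={}
for c in("scene","side"):
    cal[c]=rays(c); im=bot.capture(c); cv2.imwrite(f"pics/{c}0.png",im[...,::-1]); 
    for q,z in(("cap",.079),("belly",.031),("flask",0),("ring",.129),("mixer",0),("jar_big",0),("jar_small",0),("bisque_pot",0),("spoon",0)):
        r=bot.tip_of(c,q)
        print(c,q,[(round(d["score"],2),np.round(d["point"]),onz(*cal[c],d["point"],z).round(3)) for d in r[:2]])
s=bot.read_state();print(s["time"],s["ee_pos"],s["orientation"],s["ft_force"],s["gripper_width"])
E
```

```text
scene cap [(0.5, array([205., 319.]), array([0.513, 0.23 , 0.079]))]
scene belly [(0.61, array([213., 314.]), array([0.522, 0.223, 0.031]))]
scene flask [(0.61, array([218., 317.]), array([0.519, 0.236, 0.   ]))]
scene ring []
scene mixer [(0.97, array([185., 215.]), array([ 0.59 , -0.195,  0.   ]))]
scene jar_big [(0.88, array([235., 372.]), array([ 0.48 ,  0.449, -0.   ]))]
scene jar_small [(0.66, array([248., 254.]), array([0.755, 0.093, 0.   ]))]
scene bisque_pot [(0.69, array([149., 182.]), array([ 0.502, -0.435,  0.   ]))]
scene spoon [(0.48, array([222., 213.]), array([ 0.741, -0.103,  0.   ]))]
side cap [(0.52, array([248., 219.]), array([0.518, 0.227, 0.079]))]
side belly []
side flask []
side ring [(0.81, array([155., 294.]), array([ 0.601, -0.194,  0.129])), (0.67, array([163., 362.]), array([ 0.412, -0.324,  0.129]))]
side mixer [(0.73, array([183., 290.]), array([ 0.601, -0.18 ,  0.   ]))]
side jar_big [(0.66, array([313., 168.]), array([0.495, 0.451, 0.   ]))]
side jar_small [(0.76, array([204., 205.]), array([0.741, 0.102, 0.   ]))]
side bisque_pot [(0.97, array([161., 362.]), array([ 0.485, -0.453,  0.   ]))]
side spoon [(0.6, array([173., 252.]), array([ 0.733, -0.114,  0.   ]))]
1.0 [0.19071974 0.48917305 0.24552741] [5.80647270e-01 3.08743886e+00 1.55964239e-04] [ 0.01128341  0.55907144 -0.45391822] 1.0018009448111238
```

View pics/scene0.png

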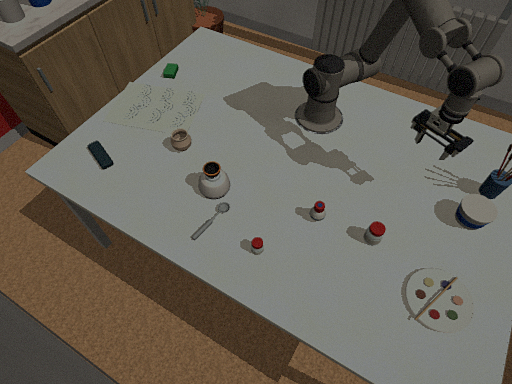

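View pics/side0.png

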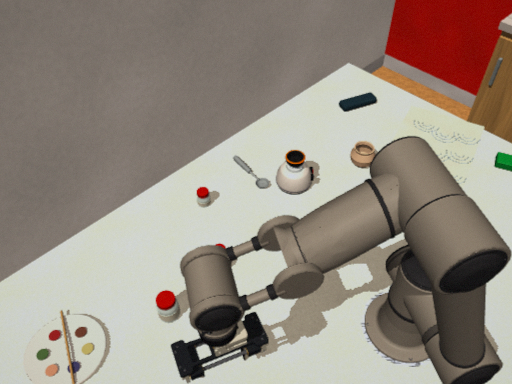

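The flask is at about scene pixel (318,212) and the mixer at (213,182), with its ring at side pixel (294,157). The network fixes agree: flask near (0.515, 0.23), mixer near (0.595, -0.19). I'll move over the flask next and look from there.

Request:
{"fn": "arm_command", "kwargs": {
  "commands": [
    [27,-21,0,0,-1],
    [27,-21,0,0,-1],
    [27,-21,0,0,-1],
    [27,-21,0,0,-1],
    [27,-21,0,0,-1],
    [27,-21,0,0,-1],
    [27,-21,0,0,-1],
    [27,-21,0,0,-1],
    [27,-21,0,0,-1],
    [27,-21,0,0,-1],
    [0,0,0,0,-1],
    [0,0,0,0,-1]
  ]
}}

```text
time: 2.0
ee_pos: [0.4618, 0.278, 0.2452]
orientation: [-0.586, -3.086, 0.0]
ft_force: [-0.1, -0.5, 0.5]
gripper_width: 0.999
gripper_force: 0.0
```

```bash
cat > look.py <<'E'
from h import *
import sys
def look(n,qs):
    s=bot.read_state();print(round(s["time"],2),np.round(s["ee_pos"],4),np.round(s["orientation"],3),np.round(s["ft_force"],2),round(s["gripper_width"],3))
    for c in("wrist","scene","side"):
        C=rays(c); im=bot.capture(c); cv2.imwrite(f"pics/{c}{n}.png",im[...,::-1])
        for q,z in qs:
            for d in bot.tip_of(c,q)[:2]: print(c,q,round(d["score"],2),np.round(d["point"],1),onz(*C,d["point"],z).round(4))
    return s
E
python3 - <<'E'
from look import *
look(1,[("cap",.079),("belly",.031),("flask",0)])
E
```

```text
2.0 [0.4618 0.278  0.2452] [-0.586 -3.086  0.   ] [-0.05 -0.54  0.52] 0.999
wrist cap 0.58 [237.9 237.8] [0.5156 0.2321 0.079 ]
wrist cap 0.43 [138.1 392. ] [0.4714 0.4179 0.079 ]
wrist belly 0.58 [219.1 234.8] [0.5101 0.227  0.031 ]
wrist flask 0.64 [210.3 237.3] [0.51   0.2281 0.    ]
scene cap 0.5 [207.2 316.7] [0.5252 0.2266 0.079 ]
scene belly 0.51 [213.1 315.3] [0.5215 0.2266 0.031 ]
scene flask 0.73 [216.9 317.5] [0.5138 0.2373 0.    ]
side cap 0.84 [249.5 220.5] [0.51   0.2273 0.079 ]
side belly 0.75 [259.4 220.1] [0.511  0.2323 0.031 ]
side flask 0.7 [265.9 222.4] [0.5052 0.2307 0.    ]
```

View pics/wrist1.png

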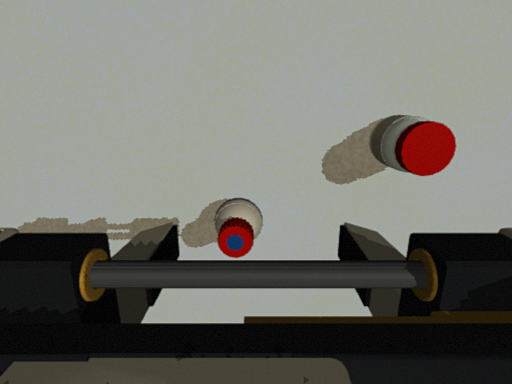

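The wrist view shows the flask between the fingers, with the cap top's blue dot at about (row 242, col 235). The big jar is to the right at (148,428).

```bash
python3 - <<'E'
from h import *
C=rays("wrist")
im=cv2.imread("pics/wrist1.png").astype(int)
b,g,r=im[...,0],im[...,1],im[...,2]
m=(b>r+40)&(b>g+30); m[:, :200]=0; m[:,270:]=0
ys,xs=np.nonzero(m); print(len(ys),ys.mean(),xs.mean(),onz(*C,[ys.mean(),xs.mean()],.09))
m=(((r>g+70)&(r>b+70))|m)[190:260,200:270]; n,l,st,ce=cv2.connectedComponentsWithStats(m.astype(np.uint8)); print(st,ce)
# belly silhouette: circle expected
P=lambda x:(lambda c:(c[1]/c[2],c[0]/c[2]))(C[0]@(C[1]@np.array(x)+C[2]))
for z in(.031,.09):print(P([.5125,.229,z]))
E
```

```text
179 242.2122905027933 234.58100558659217 [0.5137049  0.23113923 0.09      ]
[[   0    0   70   70 4036]
 [  18   33   35   35  862]
 [  30   34    2    1    2]] [[34.37115956 31.09415263]
 [35.112529   50.44779582]
 [30.5        34.        ]]
(np.float64(221.182709590199), np.float64(236.15198577698308))
(np.float64(241.91641846723937), np.float64(232.30262885718014))
```

Request:
{"fn": "arm_command", "kwargs": {
  "commands": [
    [26,-24,0,0,-1],
    [25,-24,0,0,-1],
    [0,0,-30,0,-1],
    [0,0,-35,0,-1],
    [0,0,-30,0,-1],
    [0,0,-20,0,-1],
    [0,0,0,0,-1],
    [0,0,0,0,-1]
  ]
}}

```text
time: 3.27
ee_pos: [0.5114, 0.2311, 0.1301]
orientation: [-0.58, -3.086, 0.001]
ft_force: [0.4, 0.5, 0.5]
gripper_width: 1.003
gripper_force: 0.0
```

```bash
python3 - <<'E'
from look import *
look(2,[("cap",.079),("belly",.031),("flask",0)])
E
```

```text
3.27 [0.5114 0.2311 0.1301] [-5.800e-01 -3.086e+00  1.000e-03] [0.44 0.54 0.47] 1.003
wrist cap 0.89 [224.3 262.5] [0.515  0.2323 0.079 ]
wrist flask 0.94 [191.4 259.4] [0.5141 0.2306 0.    ]
scene cap 0.46 [208.6 316.5] [0.5312 0.2285 0.079 ]
scene belly 0.49 [210.3 318.3] [0.5042 0.2312 0.031 ]
scene flask 0.79 [216.4 318.1] [0.5105 0.2384 0.    ]
side cap 0.69 [250.8 217.4] [0.513  0.2371 0.079 ]
side cap 0.21 [160.2 358.5] [ 0.4562 -0.3745  0.079 ]
side belly 0.87 [258.1 221.5] [0.5116 0.2261 0.031 ]
side flask 0.74 [267.8 222.7] [0.4992 0.2347 0.    ]
```

View pics/wrist2.png

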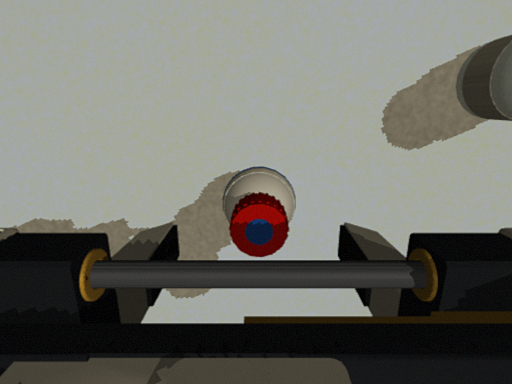

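The cap top is at (row 232, col 259), central between the fingers, and the flask stands clear. I'll descend with a 3 mm correction in x and grip.

Request:
{"fn": "arm_command", "kwargs": {
  "commands": [
    [3,0,-15,0,-1],
    [0,0,-15,0,-1],
    [0,0,-15,0,-1],
    [0,0,-6,0,-1],
    [0,0,0,0,-0.4],
    [0,0,0,0,-0.1],
    [0,0,0,0,1],
    [0,0,0,0,1],
    [0,0,0,0,1],
    [0,0,0,0,1],
    [0,0,0,0,1]
  ],
  "force": 35
}}

```text
time: 4.78
ee_pos: [0.5149, 0.2312, 0.0799]
orientation: [0.581, 3.087, 0.001]
ft_force: [-0.5, 0.1, 0.3]
gripper_width: 0.538
gripper_force: 0.0
```

Request:
{"fn": "arm_command", "kwargs": {
  "commands": [
    [0,0,0,0,1],
    [0,0,0,0,1],
    [0,0,0,0,1],
    [0,0,0,0,1],
    [0,0,0,0,1],
    [0,0,0,0,1]
  ],
  "force": 35
}}

```text
time: 5.28
ee_pos: [0.5148, 0.2311, 0.0796]
orientation: [0.581, 3.087, 0.0]
ft_force: [-0.4, 0.3, 1.4]
gripper_width: 0.405
gripper_force: 35.0
```

Request:
{"fn": "arm_command", "kwargs": {
  "commands": [
    [0,0,10,0,1],
    [0,0,25,0,1],
    [0,0,30,0,1],
    [0,0,30,0,1],
    [0,0,30,0,1],
    [0,0,30,0,1],
    [0,0,20,0,1],
    [0,0,0,0,1],
    [0,0,0,0,1]
  ]
}}

```text
time: 6.03
ee_pos: [0.5148, 0.2312, 0.2554]
orientation: [0.58, 3.086, 0.002]
ft_force: [0.5, 0.7, -3.0]
gripper_width: 0.407
gripper_force: 35.0
```

Request:
{"fn": "arm_command", "kwargs": {
  "commands": [
    [3,-15,0,0,1],
    [7,-30,0,0,1],
    [7,-35,0,0,1],
    [7,-35,0,0,1],
    [7,-35,0,0,1],
    [7,-35,0,0,1],
    [7,-35,0,0,1],
    [7,-35,0,0,1],
    [7,-35,0,0,1],
    [5,-25,0,0,1],
    [0,0,0,0,1],
    [0,0,0,0,1]
  ]
}}

```text
time: 7.03
ee_pos: [0.5778, -0.085, 0.2521]
orientation: [-0.584, -3.082, -0.001]
ft_force: [0.2, 0.8, -3.0]
gripper_width: 0.406
gripper_force: 35.0
```

```bash
python3 - <<'E'
from look import *
look(3,[("ring",.129),("mixer",0),("cap",.246),("belly",.2)])
a=cv2.imread("pics/scene3.png")[90:282,120:376]; b=cv2.imread("pics/wrist3.png")
cv2.imwrite("pics/m3.png",cv2.resize(np.hstack([cv2.resize(a,(512,384)),b]),(800,300)))
E
```

```text
7.03 [ 0.5778 -0.085   0.2521] [-5.840e-01 -3.082e+00 -1.000e-03] [ 0.24  0.83 -2.98] 0.406
wrist mixer 0.86 [204.6 190.5] [ 0.5962 -0.1921  0.    ]
wrist cap 0.67 [256.3 262.1] [ 0.5809 -0.0844  0.246 ]
wrist belly 0.92 [223.6 254. ] [ 0.5791 -0.089   0.2   ]
scene ring 0.67 [164.6 210.5] [ 0.5904 -0.202   0.129 ]
scene ring 0.28 [186.3 213.6] [ 0.6692 -0.1332  0.129 ]
scene mixer 0.79 [187.6 213.6] [ 0.6059 -0.1923  0.    ]
scene cap 0.29 [188.6 212. ] [ 0.7418 -0.0756  0.246 ]
scene belly 0.68 [162.1 238.1] [ 0.5729 -0.0832  0.2   ]
scene belly 0.27 [151.5 235.5] [ 0.5351 -0.1185  0.2   ]
side ring 0.5 [154.5 293.7] [ 0.6031 -0.1936  0.129 ]
side cap 0.87 [144.7 279.8] [ 0.5834 -0.1005  0.246 ]
side belly 0.69 [158.5 278.2] [ 0.5762 -0.0872  0.2   ]
```

View pics/m3.png

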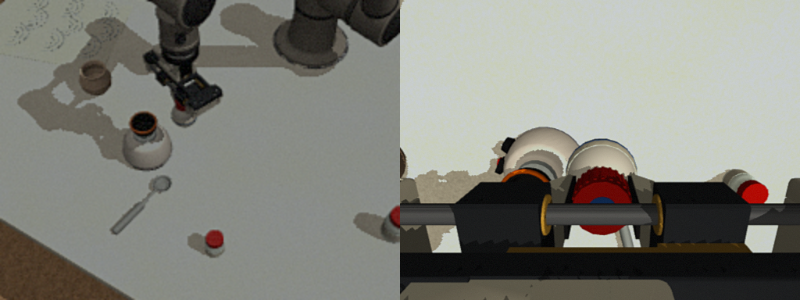

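The flask is held upright by the cap. The mixer shows in the crop with its orange bead, clear of the flask. I'll fit the bead in the fixed cameras.

```bash
python3 - <<'E'
from h import *
obs=[]
for f,c,p0 in(("scene0","scene",(168,211)),("scene3","scene",(168,211)),("side0","side",(157,294)),("side3","side",(157,294))):
    C=rays(c); im=cv2.imread(f"pics/{f}.png")
    h=cv2.cvtColor(im,cv2.COLOR_BGR2HSV); m=(h[...,0]>3)&(h[...,0]<22)&(h[...,1]>150)&(h[...,2]>60)
    w=np.zeros_like(m); w[p0[0]-16:p0[0]+16,p0[1]-18:p0[1]+18]=1; m&=w
    ys,xs=np.nonzero(m)
    if len(ys)<15: print(f,len(ys)); continue
    # project pixels on bead plane, robust circle fit
    W=np.array([onz(*C,[y,x],.128)[:2] for y,x in zip(ys,xs)])
    from scipy.optimize import least_squares
    r=least_squares(lambda p:np.hypot(*(W-p[:2]).T)-p[2],[*W.mean(0),.03],loss="soft_l1",f_scale=.003)
    r2=least_squares(lambda p:np.hypot(*(W-p[:2]).T)-.030,W.mean(0),loss="soft_l1",f_scale=.003)
    print(f,len(ys),ys.min(),ys.max(),xs.min(),xs.max(),r.x.round(4),r2.x.round(4))
E
```

```text
scene0 47 162 175 203 219 [ 0.6024 -0.1907  0.0313] [ 0.6031 -0.1899]
scene3 35 163 175 203 219 [ 0.6019 -0.1908  0.0312] [ 0.6027 -0.1898]
side0 85 150 163 286 304 [ 0.5948 -0.1903  0.0311] [ 0.5945 -0.19  ]
side3 60 150 163 287 304 [ 0.5947 -0.1906  0.0313] [ 0.5939 -0.1906]
```

Request:
{"fn": "arm_command", "kwargs": {
  "commands": [
    [4,-20,0,0,1],
    [6,-30,0,0,1],
    [6,-30,0,0,1],
    [4,-26,0,0,1],
    [0,0,-10,0,1],
    [0,0,-15,0,1],
    [0,0,-10,0,1],
    [0,0,0,0,1],
    [0,0,0,0,1]
  ]
}}

```text
time: 8.53
ee_pos: [0.5985, -0.1893, 0.219]
orientation: [-0.58, -3.086, -0.001]
ft_force: [0.2, -0.4, -0.3]
gripper_width: 0.402
gripper_force: 35.0
```

```bash
python3 - <<'E'
from look import *
look(4,[("belly",.168),("ring",.129),("mixer",0),("cap",.216)])
a=cv2.imread("pics/scene4.png")[110:230,140:300]; b=cv2.imread("pics/side4.png")[90:210,220:380]
w=cv2.imread("pics/wrist4.png")[100:340]
r=lambda x:cv2.resize(x,(400,300),interpolation=cv2.INTER_CUBIC)
cv2.imwrite("pics/m4.png",np.vstack([np.hstack([r(a),r(b)]),np.hstack([r(w),r(w)*0])]))
E
```

```text
8.53 [ 0.5985 -0.1893  0.219 ] [-5.800e-01 -3.086e+00 -1.000e-03] [ 0.23 -0.43 -0.31] 0.402
wrist belly 0.79 [221.6 253.5] [ 0.598 -0.193  0.168]
wrist mixer 0.71 [170.9 253.1] [ 0.5986 -0.1964  0.    ]
wrist mixer 0.67 [255.9 261.9] [ 0.7093 -0.2276  0.    ]
wrist cap 0.79 [255.3 260.5] [ 0.5992 -0.1888  0.216 ]
scene belly 0.59 [161.  210.5] [ 0.5999 -0.1903  0.168 ]
scene ring 0.48 [164.  210.2] [ 0.5886 -0.2047  0.129 ]
scene mixer 0.72 [188.4 212.3] [ 0.612  -0.1946  0.    ]
scene cap 0.53 [154.4 208.1] [ 0.6088 -0.1885  0.216 ]
side belly 0.76 [145.9 295.3] [ 0.601  -0.1968  0.168 ]
side ring 0.51 [155.2 292.5] [ 0.6036 -0.1881  0.129 ]
side mixer 0.56 [182.2 291.2] [ 0.5997 -0.185   0.    ]
side cap 0.57 [134.9 292.6] [ 0.6095 -0.1896  0.216 ]
```

View pics/m4.png

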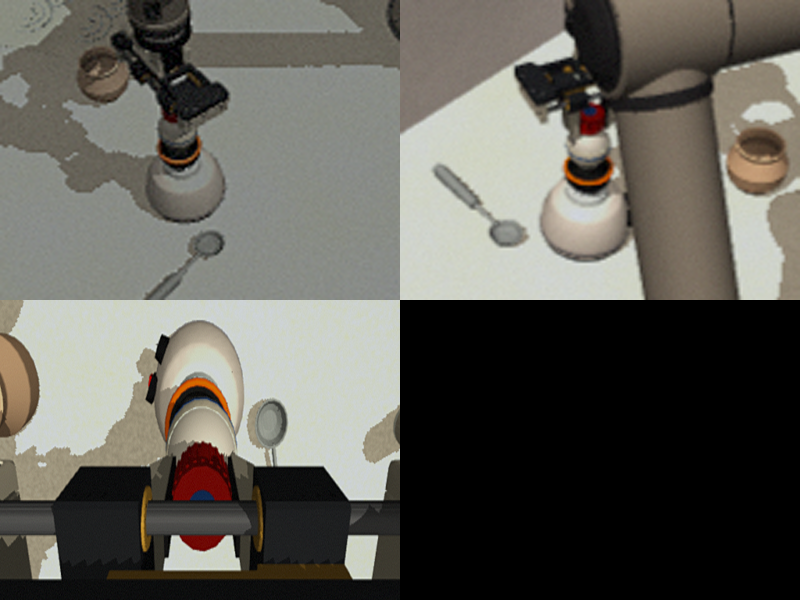

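The flask hangs above the cup, roughly concentric: the bead is centred near crop column 197 and the belly near 201. I'll fit the bead and the belly in the wrist view before lowering.

```bash
python3 - <<'E'
from h import *
from scipy.optimize import least_squares
for c in("wrist","scene","side"):
    C=rays(c); im=cv2.imread(f"pics/{c}4.png"); h=cv2.cvtColor(im,cv2.COLOR_BGR2HSV)
    m=(h[...,0]>5)&(h[...,0]<22)&(h[...,1]>150)&(h[...,2]>60)
    y0,x0=[int(v) for v in (lambda p:(p[1]/p[2],p[0]/p[2]))(C[0]@(C[1]@[.598,-.19,.129]+C[2]))]
    R=60 if c=="wrist" else 18
    w=np.zeros_like(m); w[max(0,y0-R):y0+R,x0-R:x0+R]=1; m&=w
    ys,xs=np.nonzero(m); W=np.array([onz(*C,[y,x],.128)[:2] for y,x in zip(ys,xs)])
    r2=least_squares(lambda p:np.hypot(*(W-p[:2]).T)-.031,W.mean(0),loss="soft_l1",f_scale=.003)
    print(c,len(ys),r2.x.round(4),(y0,x0))
    o=[d for d in bot.outline_of(c,"flask")][:1]
    if o:
        q=o[0]["mask"];yy,xx=np.nonzero(q);print(" flask mask",round(o[0]["score"],2),q.sum(),yy.min(),yy.max(),xx.min(),xx.max(),"exp belly",(lambda p:(p[1]/p[2],p[0]/p[2]))(C[0]@(C[1]@[.5985,-.1893,.171]+C[2])))
E
```

```text
wrist 735 [ 0.598  -0.1948] (201, 258)
 flask mask 0.74 6323 177 300 213 303 exp belly (np.float64(221.0597844823831), np.float64(259.5445968492807))
scene 38 [ 0.6025 -0.1904] (167, 211)
 flask mask 0.71 115 156 168 203 216 exp belly (np.float64(160.35609124159356), np.float64(210.85435533579357))
side 66 [ 0.5944 -0.1901] (155, 294)
 flask mask 0.62 300 132 157 287 304 exp belly (np.float64(146.6529517631356), np.float64(294.3905923153574))
```

Request:
{"fn": "arm_command", "kwargs": {
  "commands": [
    [0,-3,-4,0,1],
    [0,0,-6,0,1],
    [0,0,-6,0,1],
    [0,0,-5,0,1],
    [0,0,-2,0,1],
    [0,0,0,0,1],
    [0,0,0,0,1]
  ]
}}

```text
time: 10.02
ee_pos: [0.5987, -0.1928, 0.1964]
orientation: [-0.581, -3.087, -0.0]
ft_force: [0.1, -0.4, -1.8]
gripper_width: 0.407
gripper_force: 35.0
```

Request:
{"fn": "arm_command", "kwargs": {
  "commands": [
    [0,0,-1,0,1],
    [0,0,-1,0,1],
    [0,0,0,0,1],
    [0,0,0,0,1]
  ]
}}

```text
time: 10.35
ee_pos: [0.5988, -0.193, 0.1948]
orientation: [0.581, 3.087, -0.0]
ft_force: [0.5, -1.0, -2.6]
gripper_width: 0.402
gripper_force: 35.0
```

Request:
{"fn": "arm_command", "kwargs": {
  "commands": [
    [0,0,-1,0,1],
    [0,0,-1,0,1],
    [0,0,0,0,1],
    [0,0,0,0,1]
  ]
}}

```text
time: 10.68
ee_pos: [0.599, -0.1931, 0.1932]
orientation: [0.581, 3.086, -0.001]
ft_force: [-0.1, -0.9, 3.3]
gripper_width: 0.409
gripper_force: 35.0
```

Request:
{"fn": "arm_command", "kwargs": {
  "commands": [
    [0,0,-1,0,1],
    [0,0,0,0,1],
    [0,0,0,0,1]
  ]
}}

```text
time: 10.93
ee_pos: [0.5989, -0.193, 0.1919]
orientation: [0.581, 3.087, -0.0]
ft_force: [0.6, -1.1, 5.2]
gripper_width: 0.406
gripper_force: 35.0
```

Request:
{"fn": "arm_command", "kwargs": {
  "commands": [
    [0,0,-1,0,1],
    [0,0,0,0,1],
    [0,0,0,0,1]
  ]
}}

```text
time: 11.18
ee_pos: [0.5989, -0.193, 0.1908]
orientation: [0.581, 3.087, -0.0]
ft_force: [0.6, -2.8, 5.7]
gripper_width: 0.406
gripper_force: 35.0
```

Contact is at z of about 0.194. The sideways force is about -2 N in y, so I'll ease 1 mm that way.

Request:
{"fn": "arm_command", "kwargs": {
  "commands": [
    [0,-1,0,0,1],
    [0,0,0,0,1],
    [0,0,0,0,1]
  ]
}}

```text
time: 11.43
ee_pos: [0.599, -0.1933, 0.1907]
orientation: [0.58, 3.087, 0.002]
ft_force: [1.0, 1.1, 5.7]
gripper_width: 0.407
gripper_force: 35.0
```

Request:
{"fn": "arm_command", "kwargs": {
  "commands": [
    [0,0,-1,0,1],
    [0,0,-1,0,1],
    [0,0,0,0,1],
    [0,0,0,0,1]
  ]
}}

```text
time: 11.77
ee_pos: [0.599, -0.1933, 0.189]
orientation: [0.58, 3.087, 0.001]
ft_force: [0.9, 0.2, 6.9]
gripper_width: 0.4
gripper_force: 35.0
```

Request:
{"fn": "arm_command", "kwargs": {
  "commands": [
    [0,0,-1,0,1],
    [0,0,-1,0,1],
    [0,0,0,0,1],
    [0,0,0,0,1]
  ]
}}

```text
time: 12.1
ee_pos: [0.5991, -0.1934, 0.1873]
orientation: [0.58, 3.086, 0.001]
ft_force: [-0.2, 0.4, 7.1]
gripper_width: 0.406
gripper_force: 35.0
```

Request:
{"fn": "arm_command", "kwargs": {
  "commands": [
    [0,0,-1,0,1],
    [0,0,0,0,1],
    [0,0,0,0,1]
  ]
}}

```text
time: 12.35
ee_pos: [0.5991, -0.1934, 0.1865]
orientation: [0.58, 3.086, 0.001]
ft_force: [0.3, 1.1, 9.1]
gripper_width: 0.406
gripper_force: 35.0
```

Request:
{"fn": "arm_command", "kwargs": {
  "commands": [
    [0,0,-1,0,1],
    [0,0,0,0,1],
    [0,0,0,0,1]
  ]
}}

```text
time: 12.6
ee_pos: [0.5991, -0.1934, 0.1856]
orientation: [0.58, 3.086, 0.001]
ft_force: [-0.6, 0.9, 9.3]
gripper_width: 0.408
gripper_force: 35.0
```

Request:
{"fn": "arm_command", "kwargs": {
  "commands": [
    [0,0,-0.5,0,1],
    [0,0,-0.5,0,1],
    [0,0,0,0,1],
    [0,0,0,0,1]
  ]
}}

```text
time: 12.93
ee_pos: [0.5991, -0.1934, 0.1848]
orientation: [0.58, 3.086, 0.001]
ft_force: [-0.8, 1.9, 10.3]
gripper_width: 0.41
gripper_force: 35.0
```

Request:
{"fn": "arm_command", "kwargs": {
  "commands": [
    [0,0,-0.5,0,1],
    [0,0,0,0,1],
    [0,0,0,0,1]
  ]
}}

```text
time: 13.18
ee_pos: [0.5991, -0.1934, 0.1844]
orientation: [0.58, 3.086, 0.001]
ft_force: [-0.3, 0.5, 10.9]
gripper_width: 0.407
gripper_force: 35.0
```

Request:
{"fn": "arm_command", "kwargs": {
  "commands": [
    [0,0,-0.5,0,1],
    [0,0,0,0,1],
    [0,0,0,0,1]
  ]
}}

```text
time: 13.43
ee_pos: [0.5992, -0.1934, 0.184]
orientation: [0.58, 3.086, 0.001]
ft_force: [-0.8, 0.8, 11.5]
gripper_width: 0.407
gripper_force: 35.0
```

Request:
{"fn": "arm_command", "kwargs": {
  "commands": [
    [0,0,-0.5,0,1],
    [0,0,0,0,1],
    [0,0,0,0,1]
  ]
}}

```text
time: 13.68
ee_pos: [0.5992, -0.1934, 0.184]
orientation: [0.58, 3.085, 0.001]
ft_force: [-0.6, 1.7, 13.4]
gripper_width: 0.411
gripper_force: 35.0
```

Request:
{"fn": "arm_command", "kwargs": {
  "commands": [
    [0,0,-0.3,0,1],
    [0,0,0,0,1],
    [0,0,0,0,1],
    [0,0,0,0,1]
  ]
}}

```text
time: 14.02
ee_pos: [0.5993, -0.1935, 0.1839]
orientation: [0.58, 3.085, 0.0]
ft_force: [-2.2, 1.2, 14.0]
gripper_width: 0.404
gripper_force: 35.0
```

```bash
python3 - <<'E'
from look import *
for i in range(4):
    s=bot.read_state();print(np.round(s["ee_pos"],4),np.round(s["ft_force"],1),np.round(s["moment"],2)); bot.capture("wrist")
look(5,[])
for c in("scene","side"):
    C=rays(c)
    for n in(3,5):
        im=cv2.imread(f"pics/{c}{n}.png"); h=cv2.cvtColor(im,cv2.COLOR_BGR2HSV)
        m=(h[...,0]>3)&(h[...,0]<22)&(h[...,1]>150)&(h[...,2]>60)
        w=np.zeros_like(m);y,x=(168,211) if c=="scene" else (157,294); w[y-16:y+16,x-18:x+18]=1
        ys,xs=np.nonzero(m&w);print(c,n,len(ys),ys.min(),ys.max(),xs.min(),xs.max())
a=cv2.imread("pics/scene5.png")[110:230,140:300]; b=cv2.imread("pics/side5.png")[90:210,220:380]
r=lambda x:cv2.resize(x,(400,300),interpolation=cv2.INTER_CUBIC)
cv2.imwrite("pics/m5.png",np.hstack([r(a),r(b)]))
E
```

```text
[ 0.5993 -0.1935  0.1839] [-2.2  1.2 14. ] [ 0.31  0.36 -0.02]
[ 0.5993 -0.1934  0.1839] [-2.7  1.3 14.8] [ 0.36  0.35 -0.01]
[ 0.5993 -0.1935  0.1839] [-1.9  1.6 15.6] [ 0.27  0.45 -0.01]
[ 0.5993 -0.1935  0.1839] [-2.3  0.9 14.9] [ 0.36  0.36 -0.01]
14.22 [ 0.5993 -0.1935  0.1839] [0.58  3.085 0.   ] [-1.87  1.95 14.69] 0.405
scene 3 35 163 175 203 219
scene 5 34 167 177 204 220
side 3 60 150 163 287 304
side 5 68 141 166 286 304
```

View pics/m5.png

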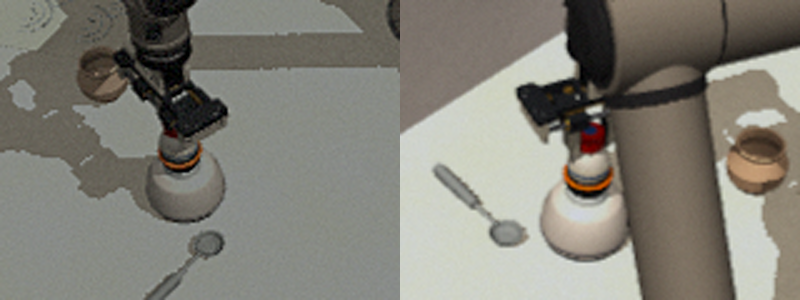

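The flask is seated upright in the ring, with the bead pressed down onto the collar. The TCP has stopped at z 0.184, about 10 mm below first contact. The last small commands raised the force from 11.5 N to about 15 N with no further travel, so the ring is against its stop. I'll hand it in while holding.

```bash
python3 -c "
from rig import bot
print(bot.close_job())"
```

```text
the job is handed in; nothing more can be done
None
```

The flask is upright in the mixer's ring and was still gripped and held down against the stop at about 15 N when I handed the job in at about 14 s; the jars, pot and spoon were not touched.

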